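# Putting kiln furniture away after a firing

### The arm

A 6-joint arm with a two-finger parallel gripper is mounted at the origin on the work surface. World frame = base frame: x ahead of the robot, y to its left, z up, the work surface at z = 0. Lengths are in mm, angles in rad, forces in N, time in s.
With the tool pointing down it reaches from about 275 to 725 mm from the base axis. Payload 15.9 kg.
Tool frame: the origin (TCP) lies midway between the tips of the shut fingers; the grasp point (between the pads) lies 19 mm behind it; z points along the fingers, y is the line along which they close (so a half turn about z gives the same grasp; the last joint's range is limited). The gripper opens to 85 mm and grips with 20 to 120 N. Pads are 22 mm wide; open, the fingers measure 114 mm over their backs; the gripper's body (76 mm by 85 mm) begins 54 mm behind the grasp point. The pads swing forward as they close: fully open they stand 13 mm farther back than shut.
Start: joints at [0, 0.213, -0.034, 1.323, 0, 1.571], TCP at [499.985, -0, 231.306] pointing down, gripper open.
Joint ranges: [-2.98, 2.98], [-0.74, 1.72], [-1.14, 1.35], [-2.1, 2.04], [-1.57, 1.44], [-3.14, 3.14]. Speed limits (rad/s): [1.89, 1.89, 2.39, 2.57, 3.14, 3.14].

### API

Orientations are given as a unit quaternion [x, y, z, w].
In Python, from plant import state, snapshot, sign_off gives the robot as it stands.
- The arm moves only by the tool move_arm, never from a script. Its argument "motion" is a list of rows, each a list of 6 numbers: the shift along the tool's x, y, z in m, then the turn, a rotation vector about the tool's x, y, z in degrees. In form: [[x, y, z, rx, ry, rz], ...]. A call has 1 to 20 rows; each row is the pose to reach, as a shift and turn from the pose commanded when the call began, along the tool's axes at that moment; what a row does not reach only later rows make up. A row lasts 1/8 s, in which the tool goes at most 62.5 mm and 10.7 degrees, less where a joint would pass 70% of its speed; a pose out of reach is approached as far as the arm can. A call with a gripper value outside its range is refused whole. "grip" is the gripper command: -1 is fully open, 1 is shut, values between are in proportion, set as the call begins (left out, the last holds). The fingers move at their own pace and stop on an object; "grip_force" is the grip in N (left out, the last holds). Time passes only in rows, so rows that repeat a pose let the fingers close. It gives the time, the measured TCP pose, the force, the opening and the grip force at its end, in the units of the state.
- state(): the state, without advancing time (a new reading comes with each control period).
- snapshot(name): name is "scene" or "side" or "wrist"; returns a dict with "pixels" (400x640x3 uint8, red, green, blue), "fx", "fy", "cx", "cy" (pixels), "cam_to_world" (4x4, takes a point from camera to world coordinates); the wrist camera has in their place "mount" (4x4, takes a point from camera to tool coordinates, whose origin is the TCP and whose axes are the flange's). Camera axes: x right, y down, z forward; pixel columns grow to the right and rows downward; lengths in mm; the calibration is good to about 2 mm. A picture is of the moment at which its call begins: read the wrist's pose just before it. There is no depth.
- sign_off(): hands the job in; it is judged then, once.
The state is a dict: "clock": time; "q": joint angles; "dq": joint speeds; "joint_efforts": joint torques, N m; "ee_pos": TCP position; "tcp_rot": TCP orientation; "force": force on the tool from outside, world axes, zero at the start; "wrist_torque": the same for the moment, N m; "width": opening from 0.0 (shut) to 1.0 (fully open); "gripper_force": force on a finger pad.
Only numpy, scipy, OpenCV 4.12 (cv2) and the standard library are available. Lean on these libraries where they do the work, as an engineer would, in place of code of your own. Each camera call takes 0.05 s, during which the arm holds its last target. There are 200 camera calls.

### The job

The kiln has been unpacked and four pieces of kiln furniture are still out on the table: two tall round props, a square prop and a three-armed stilt. Put each one away in the tray that already holds a piece of its own kind: the props standing upright, the stilt lying flat, each right down on the tray floor with nothing stacked or leaning on a wall. They are brittle, so set them down rather than drop them, and leave the pieces that are already in the trays standing or lying flat in there.

Things in the scene. Friction and masses are not known exactly. Their poses are not given: they have to be found in the camera images.
- tall_1_mid (a point): Tall round kiln prop: upright pale fireclay tube, 40 mm outside diameter, 18 mm bore, 90 mm high, about 180 g, fired and rigid. Loose, upright on the table near the robot at the start, to be put away. This point is its centre, half-way up; z is up. 
- tall_2_mid (a point): A second tall round kiln prop: upright pale fireclay tube, 40 mm outside diameter, 18 mm bore, 90 mm high, about 180 g, fired and rigid. Loose, upright on the table near the robot at the start, to be put away. This point is its centre, half-way up; z is up. 
- square_1_mid (a point): Square kiln prop: pale fireclay block 40 x 40 mm and 45 mm high with a 16 mm bore down the middle, about 130 g. Loose, upright on the table near the robot at the start, to be put away. This point is its centre, half-way up; z is up. Its x and y axes are square to its sides.
- stilt_1_mid (a point): Kiln stilt: pale fireclay three-armed star, 24 mm high, 40 g. Arms 12 mm wide, 11 mm thick (6.5 to 17.5 mm up), 32 mm long from the centre, one along its own +x, the others at 120 degrees; 26 mm out each has a 7 mm point above and below: it stands on three points. Pick it by pinching one arm across, about 18 mm out. Loose, flat on the table, to be put away. This point: its centre, half-way up; z up.
- tall_tray: Open plywood tray fixed on the table, 176 mm along its own x, 146 mm along its own y, 36 mm high; walls 8 mm thick, floor 8 mm thick, so the inside is 160 x 130 mm. Origin: centre of its underside, z up. The tray for tall round props: one already stands in its far (+x) half.
- square_tray: Open plywood tray fixed on the table, 176 mm along its own x, 146 mm along its own y, 36 mm high; walls 8 mm thick, floor 8 mm thick, so the inside is 160 x 130 mm. Origin: centre of its underside, z up. The tray for square props: one already stands in its far (+x) half.
- stilt_tray: Open plywood tray fixed on the table, 176 mm along its own x, 146 mm along its own y, 36 mm high; walls 8 mm thick, floor 8 mm thick, so the inside is 160 x 130 mm. Origin: centre of its underside, z up. The tray for stilts: one already lies in its far (+x) half.
- tall_stored_mid (a point): A tall round prop like the loose ones, already standing (loose) in its tray; it stays there. This point is its centre, half-way up; z is up. 
- square_stored_mid (a point): A square prop like the loose one, already standing (loose) in its tray; it stays there. This point is its centre, half-way up; z is up. 
- stilt_stored_mid (a point): A stilt like the loose one, already lying (loose) in its tray; it stays there. This point is its centre, half-way up; z is up. 

How it is judged (in metres and radians):
At the end, for the whole second after the job is handed in: Every piece, new and stored, is in the tray of its kind: centre inside the walls (props within 64 mm along and 49 mm across of the tray centre, stilts 70 and 55), level within 0.12 rad, down on the tray floor (centre height within 4 mm), released and at rest (x of tall_1_mid in the frame of tall_tray between -0.064 and 0.064 m and y of tall_1_mid in the frame of tall_tray between -0.049 and 0.049 m and z of tall_1_mid in the frame of tall_tray between 0.049 and 0.057 m and angle between each of tall_1_mid, tall_2_mid, square_1_mid, stilt_1_mid, tall_stored_mid, square_stored_mid, stilt_stored_mid's own z axis and vertical below 0.12 rad and linear speed of each of tall_1, tall_2, square_1, stilt_1, tall_stored, square_stored, stilt_stored below 0.02 m/s and x of tall_2_mid in the frame of tall_tray between -0.064 and 0.064 m and y of tall_2_mid in the frame of tall_tray between -0.049 and 0.049 m and z of tall_2_mid in the frame of tall_tray between 0.049 and 0.057 m and x of square_1_mid in the frame of square_tray between -0.064 and 0.064 m and y of square_1_mid in the frame of square_tray between -0.049 and 0.049 m and z of square_1_mid in the frame of square_tray between 0.0265 and 0.0345 m and x of stilt_1_mid in the frame of stilt_tray between -0.07 and 0.07 m and y of stilt_1_mid in the frame of stilt_tray between -0.055 and 0.055 m and z of stilt_1_mid in the frame of stilt_tray between 0.016 and 0.024 m and x of tall_stored_mid in the frame of tall_tray between -0.064 and 0.064 m and y of tall_stored_mid in the frame of tall_tray between -0.049 and 0.049 m and z of tall_stored_mid in the frame of tall_tray between 0.049 and 0.057 m and x of square_stored_mid in the frame of square_tray between -0.064 and 0.064 m and y of square_stored_mid in the frame of square_tray between -0.049 and 0.049 m and z of square_stored_mid in the frame of square_tray between 0.0265 and 0.0345 m and x of stilt_stored_mid in the frame of stilt_tray between -0.07 and 0.07 m and y of stilt_stored_mid in the frame of stilt_tray between -0.055 and 0.055 m and z of stilt_stored_mid in the frame of stilt_tray between 0.016 and 0.024 m); the robot touches nothing.
It fails at once if the first tall prop is dropped: out of the fingers it falls or flies faster than 0.6 m/s (a fall of about 18 mm) (linear speed of tall_1 above 0.6 m/s and contact force between the fingers and tall_1 below 0.02 N).
It fails at once if the second tall prop is dropped: out of the fingers it falls or flies faster than 0.6 m/s (a fall of about 18 mm) (linear speed of tall_2 above 0.6 m/s and contact force between the fingers and tall_2 below 0.02 N).
It fails at once if the square prop is dropped: out of the fingers it falls or flies faster than 0.6 m/s (a fall of about 18 mm) (linear speed of square_1 above 0.6 m/s and contact force between the fingers and square_1 below 0.02 N).
It fails at once if the stilt is dropped: out of the fingers it falls or flies faster than 0.6 m/s (a fall of about 18 mm) (linear speed of stilt_1 above 0.6 m/s and contact force between the fingers and stilt_1 below 0.02 N).
It also fails if it takes over 120 s, if anything falls off the work surface, if the arm or the gripper's body presses on something with over 40 N, if the wrist force passes 120 N, or if a joint passes its speed limit or range.

## Working session

There is one attempt and no reset: what is moved stays moved. The work goes in short steps, Python scripts to look and compute and a tool call to move; the robot and the scene stay as the last step left them, time stands still between calls to the robot, and variables do not carry over. Pictures are saved under pics/ and viewed, at most 14 in all, crops included, and the job is handed in when it is done.

Besides the shell and the picture viewer there is one more tool, called after "Call:" as name([rows], argument=value, ...), one row to a line, values as JSON. move_arm: Moves the arm, as the interface text tells. Its arguments: {"type":"object","properties":{"motion":{"type":"array","items":{"type":"array","items":{"type":"number"}}},"grip":{"type":"number"},"grip_force":{"type":"number"}},"required":["motion"]}

```bash
mkdir -p pics; cat > h.py <<'E'
import numpy as np, cv2
from plant import state, snapshot, sign_off
from scipy.spatial.transform import Rotation as R
def snap(n,f):
    st=state(); s=snapshot(n)
    cv2.imwrite('pics/'+f+'.png',s['pixels'][:,:,::-1])
    if n=='wrist':
        T=np.eye(4);T[:3,:3]=R.from_quat(st['tcp_rot']).as_matrix();T[:3,3]=np.array(st['ee_pos'])
        M=T@np.array(s['mount'])
    else: M=np.array(s['cam_to_world'])
    K=np.array([s['fx'],s['fy'],s['cx'],s['cy']])
    np.savez('pics/'+f+'.npz',M=M,K=K); return s
def ray(f,uv,z):
    d=np.load('pics/'+f+'.npz');M=d['M'];K=d['K']
    uv=np.atleast_2d(uv).astype(float)
    c=np.c_[(uv[:,0]-K[2])/K[0],(uv[:,1]-K[3])/K[1],np.ones(len(uv))]@M[:3,:3].T
    o=M[:3,3]; return o+c*((z-o[2])/c[:,2])[:,None]
def proj(f,P):
    d=np.load('pics/'+f+'.npz');M=np.linalg.inv(d['M']);K=d['K']
    c=np.atleast_2d(P)@M[:3,:3].T+M[:3,3]
    return np.c_[c[:,0]/c[:,2]*K[0]+K[2],c[:,1]/c[:,2]*K[1]+K[3]]
E
python3 - <<'E'
from h import *
print(state())
for n in ('scene','side','wrist'):
    s=snap(n,n+'0'); print(n,s['fx'],np.load(f'pics/{n}0.npz')['M'].round(2).tolist())
E
```

```text
{'clock': 0.0, 'q': array([-1.67318888e-05,  2.13339542e-01, -3.50550815e-02,  1.32346145e+00,
        2.90142964e-05,  1.57080761e+00]), 'dq': array([ 0.00073115,  0.00052873, -0.00044863,  0.00041494,  0.00074576,
       -0.00018727]), 'joint_efforts': array([-1.43474466e-03, -6.86183596e+01,  4.87125492e+01,  1.75234705e-02,
       -1.83502889e-04, -7.31988712e-05]), 'ee_pos': array([4.99678196e+02, 7.96351907e-04, 2.30826040e+02]), 'tcp_rot': array([ 7.07116590e-01,  7.07096773e-01, -3.64417728e-04, -3.84935974e-04]), 'force': array([ 0.87326387,  0.98067799, -0.20251503]), 'wrist_torque': array([-0.07267912, -0.01301257, -0.02204006]), 'gripper_force': 0.0, 'width': 1.0007239484491512}
scene 467.27439888833317 [[-0.89, 0.32, -0.32, 877.79], [0.45, 0.66, -0.6, 608.93], [0.01, -0.68, -0.73, 837.47], [0.0, 0.0, 0.0, 1.0]]
side 436.3980756452398 [[0.93, -0.22, 0.28, 254.94], [-0.36, -0.6, 0.72, -707.42], [0.01, -0.77, -0.64, 676.03], [0.0, 0.0, 0.0, 1.0]]
wrist 333.2497454671731 [[1.0, 0.0, -0.0, 499.83], [0.0, -0.97, -0.26, 65.38], [-0.0, 0.26, -0.97, 373.32], [0.0, 0.0, 0.0, 1.0]]
```

View pics/scene0.png

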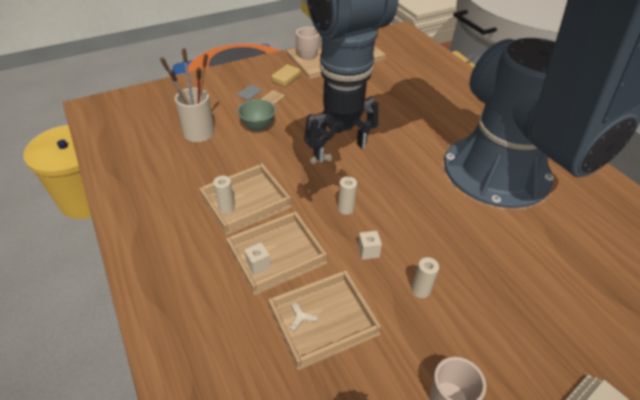

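View pics/side0.png

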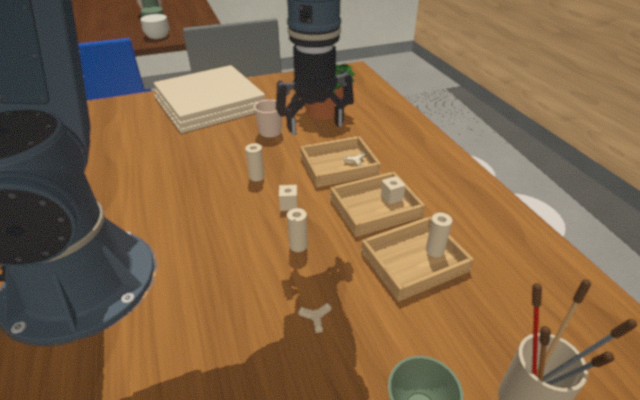

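```bash
python3 - <<'E'
import cv2
a=cv2.imread('pics/scene0.png')[145:365,195:455];cv2.imwrite('pics/sc.png',cv2.resize(a,None,fx=2.7,fy=2.7,interpolation=2))
a=cv2.imread('pics/side0.png')[135:340,235:475];cv2.imwrite('pics/si.png',cv2.resize(a,None,fx=2.9,fy=2.9,interpolation=2))
E
```

```text
(no output)
```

View pics/sc.png

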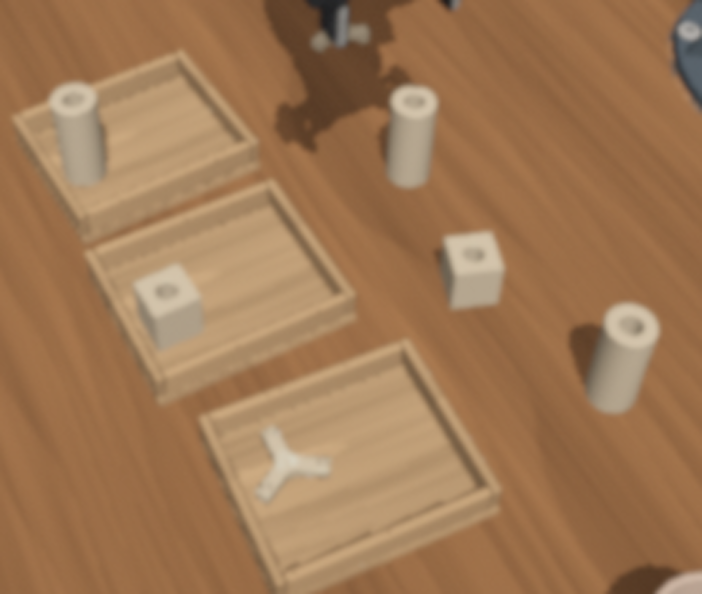

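View pics/si.png

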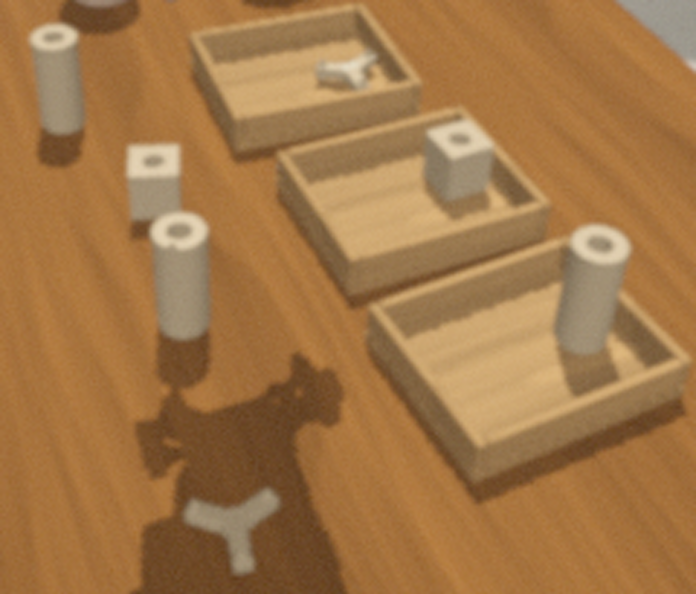

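```bash
python3 - <<'E'
from h import *
np.set_printoptions(precision=1,suppress=True)
S=lambda p:np.array(p)/2.7+[195,145]
D=lambda p:np.array(p)/2.9+[235,135]
for n,a,b,z in [('tallA',(413,101),(180,231),90),('tallB',(631,326),(54,38),90),('sq',(474,254),(153,161),45),('tallst',(74,100),(600,243),98),('sqst',(167,292),(459,139),53),('stst',(288,463),(348,70),25)]:
    print(n,ray('scene0',S(a),z)[0,:2],ray('side0',D(b),z)[0,:2])
print('stilt',ray('side0',[D(p) for p in [(236,522),(192,511),(274,497),(243,568)]],17.5)[:,:2].tolist())
for n,a,b in [('tall',[(82,222),(258,143),(181,52),(15,120)],[(370,308),(478,452),(688,360),(565,240)]),('sq',[(160,385),(354,293),(270,183),(88,255)],[(278,155),(352,264),(548,208),(462,110)]),('stilt',[(282,580),(498,488),(406,343),(202,418)],[(190,38),(236,124),(420,84),(360,8)])]:
    print(n);
    for c,f,v in ((S,'scene0',a),(D,'side0',b)):
        P=ray(f,c(v),36)[:,:2]; print(P.tolist(),P.mean(0), cv2.minAreaRect(P.astype(np.float32)))
E
```

```text
tallA [436.5 -56.2] [438.1 -58.6]
tallB [412.6 223.4] [413.9 218.9]
sq [455.9  83.6] [458.   81.2]
tallst [ 699.5 -177.4] [ 702.3 -181. ]
sqst [696.9  14.8] [698.6  11.4]
stst [671.6 178.7] [671.8 173.9]
stilt [[409.1823673276272, -253.4252320325523], [386.13715864112555, -235.86365688933574], [438.1494276922059, -244.06628822512107], [401.92527787122003, -286.18245329931244]]
tall
[[728.5973631345723, -98.7969267022512], [556.3195068123464, -118.0742684879026], [570.3693860611627, -261.83037525699365], [741.1747858297084, -241.85859728692174]] [ 649.1 -180.1] ((649.4833984375, -180.31369018554688), (175.37637329101562, 144.42684936523438), 6.384657382965088)
[[556.9636544886758, -126.91329866645674], [567.5468005112165, -270.4529624143734], [741.0660401214154, -250.50850451316933], [727.090420515089, -112.11377009099863]] [ 648.2 -190. ] ((648.2796020507812, -191.19976806640625), (174.59483337402344, 143.9167938232422), 4.971714496612549)
sq
[[731.4483337579279, 81.70591000721299], [559.173880211514, 69.45163774060052], [567.7112848458229, -69.27841713263001], [736.4112363245491, -6
[... 268 characters left out ...]
27433252, 67.50049702447723]] [647.7  -5.6] ((648.1490478515625, -5.662742614746094), (172.6431427001953, 143.57769775390625), 1.4527555704116821)
stilt
[[716.9794097456678, 262.56906642322656], [549.908908031473, 269.1967715638308], [546.075081406794, 130.72741649644883], [714.6671835324803, 122.41551071593346]] [631.9 196.2] ((632.2880859375, 195.80615234375), (140.1350555419922, 170.447021484375), 87.72825622558594)
[[547.6244820987929, 259.8696449575989], [542.1000154367183, 116.84991114480806], [716.0363159924497, 116.09309269612868], [718.8859358339096, 253.62455687003035]] [631.2 186.6] ((631.5744018554688, 185.19781494140625), (143.12606811523438, 173.84829711914062), 87.91162109375)
```

Call:
move_arm([
  [-0.02,-0.02,0.01,0,0,0],
  [-0.04,-0.04,0.02,0,0,0],
  [-0.057,-0.062,0.03,0,0,0],
  [-0.057,-0.062,0.03,0,0,0],
  [-0.057,-0.062,0.03,0,0,0],
])

```text
clock: 0.78
ee_pos: [438.4, -56.9, 201.6]
tcp_rot: [0.707, 0.707, 0.0, 0.0]
force: [0.3, 0.7, -0.4]
width: 0.998
gripper_force: 0.0
```

```bash
python3 - <<'E'
from h import *
s=state();print(s['ee_pos'],s['tcp_rot'])
snap('wrist','w1');print(np.array(np.load('pics/w1.npz')['M']).round(2).tolist())
print(proj('w1',[[437,-57,90],[457,82,45],[409,-253,17.5]]))
E
```

```text
[438.44414008 -56.86551303 201.5526119 ] [7.07169933e-01 7.07043577e-01 1.94390431e-04 1.67733821e-04]
[[1.0, 0.0, 0.0, 438.37], [0.0, -0.97, -0.26, 8.5], [0.0, 0.26, -0.97, 344.01], [0.0, 0.0, 0.0, 1.0]]
[[325.56630469 197.7827181 ]
 [350.33199734  17.55961364]
 [301.76392695 347.09914328]]
```

View pics/w1.png

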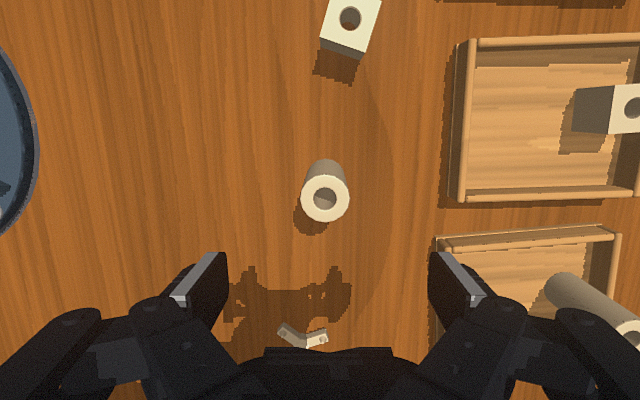

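Call:
move_arm([
  [0,-0.001,0.03,0,0,0],
  [0,-0.001,0.06,0,0,0],
  [0,-0.001,0.09,0,0,0],
  [0,-0.001,0.115,0,0,0],
  [0,-0.001,0.135,0,0,0],
  [0,-0.001,0.148,0,0,0],
  [0,-0.001,0.153,0,0,0],
  [0,-0.001,0.153,0,0,0],
  [0,-0.001,0.153,0,0,0],
])

```text
clock: 1.95
ee_pos: [437.5, -57.1, 48.9]
tcp_rot: [0.707, 0.707, 0.0, 0.0]
force: [-0.0, 0.5, -0.8]
width: 1.001
gripper_force: 0.0
```

Call:
move_arm([
  [0,0,0,0,0,0],
  [0,0,0,0,0,0],
  [0,0,0,0,0,0],
  [0,0,0,0,0,0],
  [0,0,0,0,0,0],
  [0,0,0,0,0,0],
  [0,0,0,0,0,0],
  [0,0,0,0,0,0],
], grip=1, grip_force=40)

```text
clock: 2.95
ee_pos: [437.1, -57.0, 48.5]
tcp_rot: [0.707, 0.707, 0.0, 0.0]
force: [-1.0, -0.2, 5.5]
width: 0.455
gripper_force: 39.6
```

Call:
move_arm([
  [0,0,-0.015,0,0,0],
  [0,0,-0.04,0,0,0],
  [0,0,-0.07,0,0,0],
  [-0.015,0.015,-0.09,0,0,-1],
  [-0.04,0.045,-0.1,0,0,-2],
  [-0.065,0.075,-0.1,0,0,-3],
  [-0.09,0.105,-0.1,0,0,-4],
  [-0.115,0.13,-0.1,0,0,-5],
  [-0.14,0.155,-0.1,0,0,-5.5],
  [-0.155,0.173,-0.1,0,0,-5.5],
  [-0.161,0.179,-0.1,0,0,-5.5],
  [-0.161,0.179,-0.1,0,0,-5.5],
  [-0.161,0.179,-0.1,0,0,-5.5],
  [-0.161,0.179,-0.1,0,0,-5.5],
])

```text
clock: 4.7
ee_pos: [615.7, -217.5, 148.6]
tcp_rot: [0.672, 0.74, 0.0, 0.0]
force: [0.8, -0.6, -1.7]
width: 0.451
gripper_force: 40.6
```

```bash
python3 - <<'E'
from h import *
s=state();print(s['ee_pos'],s['tcp_rot'])
snap('wrist','w2');snap('scene','s2')
E
```

```text
[ 615.6580496  -217.51643471  148.61888149] [6.72218859e-01 7.40352484e-01 3.88693473e-05 5.31409240e-05]
```

View pics/w2.png

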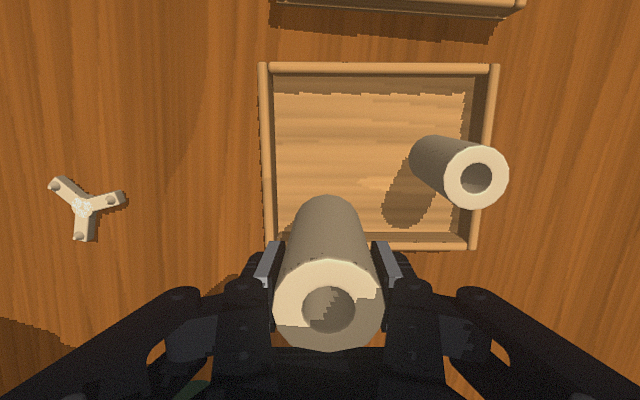

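```bash
python3 - <<'E'
from h import *
np.set_printoptions(precision=1,suppress=True)
P=ray('w2',[(259,63),(499,66),(477,249),(264,248)],36)[:,:2];print(P,P.mean(0),cv2.minAreaRect(P.astype(np.float32)))
print(ray('w2',(477,178),98)); Q=ray('w2',[(83,207),(55,182),(122,195),(83,235)],17.5)[:,:2]; print(Q)
d=Q[1:]-Q[0];print(np.degrees(np.arctan2(d[:,1],d[:,0])),np.linalg.norm(d,axis=1))
print(ray('w2',(328,310),190))
E
```

```text
[[ 557.5 -123.9]
 [ 728.3 -109.3]
 [ 742.7 -249.5]
 [ 567.8 -265.5]] [ 649.1 -187. ] ((648.7359619140625, -186.80453491210938), (175.6110382080078, 141.95509338378906), 5.240217208862305)
[[ 700.7 -181.5   98. ]]
[[ 409.3 -250.9]
 [ 388.  -231.1]
 [ 443.  -237. ]
 [ 406.9 -276.7]]
[137.1  22.3 -95.2] [29.1 36.5 25.9]
[[ 615.9 -218.1  190. ]]
```

Call:
move_arm([
  [-0.002,0,0.015,0,0,0],
  [-0.002,0,0.04,0,0,0],
  [-0.002,0,0.06,0,0,0],
  [-0.002,0,0.075,0,0,0],
  [-0.002,0,0.083,0,0,0],
  [-0.002,0,0.088,0,0,0],
  [-0.002,0,0.091,0,0,0],
  [-0.002,0,0.091,0,0,0],
  [-0.002,0,0.091,0,0,0],
  [-0.002,0,0.091,0,0,0],
])

```text
clock: 6.05
ee_pos: [616.3, -220.1, 57.6]
tcp_rot: [0.672, 0.74, 0.0, 0.0]
force: [0.5, -0.6, -1.0]
width: 0.449
gripper_force: 40.6
```

Call:
move_arm([
  [0,0,0.001,0,0,0],
  [0,0,0.001,0,0,0],
  [0,0,0.001,0,0,0],
])

```text
clock: 6.42
ee_pos: [616.3, -220.1, 56.6]
tcp_rot: [0.672, 0.74, 0.0, 0.0]
force: [-1.0, 0.6, 2.6]
width: 0.453
gripper_force: 40.9
```

Call:
move_arm([
  [0,0,0,0,0,0],
  [0,0,0,0,0,0],
  [0,0,0,0,0,0],
  [0,0,0,0,0,0],
  [0,0,0,0,0,0],
  [0,0,-0.01,0,0,0],
  [0,0,-0.03,0,0,0],
  [0,0,-0.06,0,0,0],
  [0,0,-0.09,0,0,0],
  [0,0,-0.11,0,0,0],
  [0,0,-0.11,0,0,0],
], grip=-0.35)

```text
clock: 7.8
ee_pos: [617.1, -220.3, 168.4]
tcp_rot: [0.672, 0.74, 0.001, 0.002]
force: [-0.4, -1.5, -0.8]
width: 0.675
gripper_force: 0.0
```

Call:
move_arm([
  [0.03,-0.01,-0.03,0,0,1],
  [0.08,-0.03,-0.03,0,0,2],
  [0.13,-0.047,-0.03,0,0,3],
  [0.18,-0.065,-0.03,0,0,4],
  [0.23,-0.082,-0.03,0,0,5],
  [0.28,-0.1,-0.03,0,0,5.5],
  [0.33,-0.117,-0.03,0,0,5.5],
  [0.38,-0.134,-0.03,0,0,5.5],
  [0.42,-0.148,-0.03,0,0,5.5],
  [0.445,-0.157,-0.03,0,0,5.5],
  [0.458,-0.161,-0.03,0,0,5.5],
  [0.458,-0.161,-0.03,0,0,5.5],
  [0.458,-0.161,-0.03,0,0,5.5],
  [0.458,-0.161,-0.03,0,0,5.5],
], grip=-1)

```text
clock: 9.55
ee_pos: [412.4, 219.7, 196.2]
tcp_rot: [0.708, 0.707, -0.0, 0.0]
force: [0.9, -0.3, -0.2]
width: 1.0
gripper_force: 0.0
```

```bash
python3 - <<'E'
from h import *
s=state();print(s['ee_pos'],s['tcp_rot'])
snap('wrist','w3');snap('scene','s3')
print(proj('w3',[413,221,90]))
a=cv2.imread('pics/w3.png');b=cv2.imread('pics/s3.png')[145:365,195:455]
a=a[100:400,130:530]; b=cv2.resize(b,(390,330))
c=np.zeros((330,790,3),np.uint8);c[:300,:400]=a;c[:,400:]=b;cv2.imwrite('pics/c3.png',c)
E
```

```text
[412.39611154 219.71178982 196.24303628] [ 7.07542709e-01  7.06670579e-01 -7.34442338e-05  5.42480104e-05]
[[328.25866624 197.68598678]]
```

View pics/c3.png

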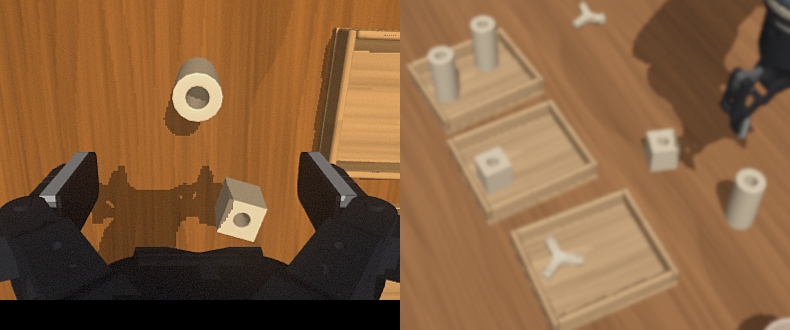

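Call:
move_arm([
  [0.001,0.001,0.03,0,0,0],
  [0.001,0.001,0.06,0,0,0],
  [0.001,0.001,0.09,0,0,0],
  [0.001,0.001,0.115,0,0,0],
  [0.001,0.001,0.135,0,0,0],
  [0.001,0.001,0.145,0,0,0],
  [0.001,0.001,0.148,0,0,0],
  [0.001,0.001,0.148,0,0,0],
  [0.001,0.001,0.148,0,0,0],
])

```text
clock: 10.78
ee_pos: [413.5, 221.7, 48.9]
tcp_rot: [0.707, 0.707, 0.001, 0.0]
force: [-0.2, 0.5, -1.0]
width: 1.002
gripper_force: 0.0
```

Call:
move_arm([
  [0,0,0,0,0,0],
  [0,0,0,0,0,0],
  [0,0,0,0,0,0],
  [0,0,0,0,0,0],
  [0,0,0,0,0,0],
  [0,0,0,0,0,0],
  [0,0,0,0,0,0],
  [0,0,0,0,0,0],
], grip=1, grip_force=40)

```text
clock: 11.78
ee_pos: [413.1, 221.6, 48.5]
tcp_rot: [0.707, 0.707, 0.0, 0.0]
force: [-1.4, 0.1, 5.6]
width: 0.456
gripper_force: 39.6
```

Call:
move_arm([
  [0,0,-0.015,0,0,0],
  [0,0,-0.04,0,0,0],
  [0,0,-0.07,0,0,0],
  [-0.015,0.008,-0.09,0,0,0],
  [-0.05,0.026,-0.1,0,0,0],
  [-0.09,0.046,-0.1,0,0,-1],
  [-0.13,0.067,-0.1,0,0,-2],
  [-0.17,0.088,-0.1,0,0,-3],
  [-0.21,0.108,-0.1,0,0,-4],
  [-0.25,0.129,-0.1,0,0,-5],
  [-0.29,0.15,-0.1,0,0,-5.2],
  [-0.325,0.168,-0.1,0,0,-5.2],
  [-0.355,0.183,-0.1,0,0,-5.2],
  [-0.375,0.194,-0.1,0,0,-5.2],
  [-0.382,0.197,-0.1,0,0,-5.2],
  [-0.382,0.197,-0.1,0,0,-5.2],
  [-0.382,0.197,-0.1,0,0,-5.2],
  [-0.382,0.197,-0.1,0,0,-5.2],
])

```text
clock: 14.02
ee_pos: [609.9, -159.8, 148.5]
tcp_rot: [0.674, 0.739, 0.0, 0.0]
force: [0.4, -0.6, -1.2]
width: 0.461
gripper_force: 40.6
```

```bash
python3 - <<'E'
from h import *
s=state();print(s['ee_pos'],s['tcp_rot'])
snap('wrist','w4')
print(proj('w4',[[616,-220,98],[701,-181,98]]))
E
```

```text
[ 609.86786466 -159.81222654  148.53466492] [6.73993743e-01 7.38737051e-01 4.77978541e-05 3.96346610e-05]
[[328.39370781 309.85815671]
 [467.70344463 266.6482586 ]]
```

View pics/w4.png

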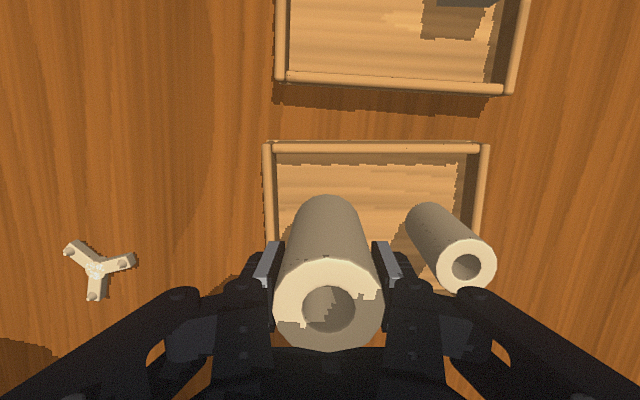

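Call:
move_arm([
  [0,0,0.015,0,0,0],
  [0,0,0.04,0,0,0],
  [0,0,0.06,0,0,0],
  [0,0,0.075,0,0,0],
  [0,0,0.083,0,0,0],
  [0,0,0.088,0,0,0],
  [0,0,0.09,0,0,0],
  [0,0,0.091,0,0,0],
  [0,0,0.092,0,0,0],
  [0,0,0.092,0,0,0],
  [0,0,0.092,0,0,0],
])

```text
clock: 15.45
ee_pos: [610.2, -160.6, 56.6]
tcp_rot: [0.674, 0.738, 0.0, 0.0]
force: [0.4, -0.7, 1.4]
width: 0.456
gripper_force: 40.7
```

Call:
move_arm([
  [0,0,0,0,0,0],
  [0,0,0,0,0,0],
  [0,0,0,0,0,0],
  [0,0,0,0,0,0],
  [0,0,0,0,0,0],
  [0,0,-0.01,0,0,0],
  [0,0,-0.03,0,0,0],
  [0,0,-0.06,0,0,0],
  [0,0,-0.09,0,0,0],
  [0,0,-0.11,0,0,0],
  [0,0,-0.11,0,0,0],
], grip=-0.35)

```text
clock: 16.82
ee_pos: [611.0, -160.8, 168.3]
tcp_rot: [0.674, 0.738, 0.001, 0.001]
force: [0.4, -0.8, -0.7]
width: 0.677
gripper_force: 0.0
```

```bash
python3 - <<'E'
from h import *
s=state();print(s['q'],s['ee_pos'],R.from_quat(s['tcp_rot']).as_matrix().round(3).tolist())
a=cv2.imread('pics/w1.png')[0:70,300:400];b=cv2.imread('pics/w3.png')[270:350,330:420]
c=np.zeros((480,760,3),np.uint8);c[:280,:400]=cv2.resize(a,None,fx=4,fy=4,interpolation=2);c[:320,400:]=cv2.resize(b,None,fx=4,fy=4,interpolation=2);cv2.imwrite('pics/c4.png',c)
E
```

```text
[-2.57341378e-01  5.03083187e-01  2.21203989e-01  1.28562842e+00
 -1.19956671e-05  1.22271769e+00] [ 610.96710086 -160.79626956  168.34932111] [[-0.091, 0.996, 0.003], [0.996, 0.091, -0.001], [-0.001, 0.003, -1.0]]
```

View pics/c4.png

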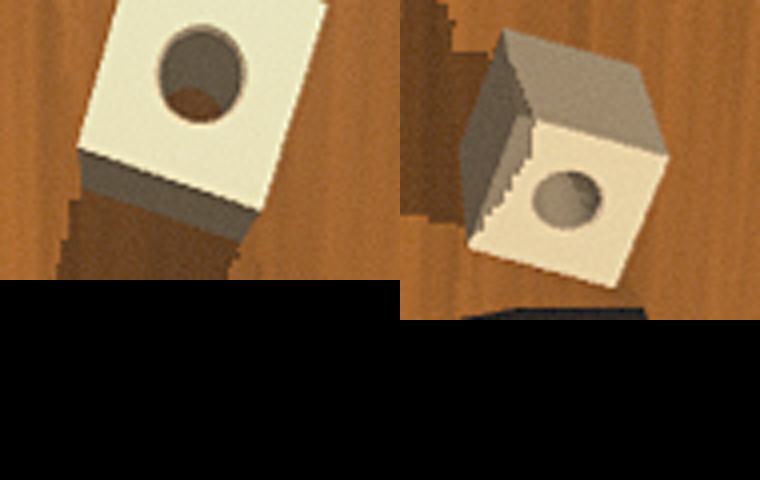

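```bash
python3 - <<'E'
from h import *
np.set_printoptions(precision=1,suppress=True)
P=ray('w1',[(319.5,37.2),(365,52.8),(350.8,18.5)],45)[:,:2];print(P,np.degrees(np.arctan2(*(P[1]-P[0])[::-1])))
P=ray('w3',[(364.3,299.8),(397,309),(383.8,342),(347.5,331.3)],45)[:,:2];print(P,P.mean(0),cv2.minAreaRect(P.astype(np.float32)),ray('w3',(372,319.8),45))
d=np.array([457,82,0])-state()['ee_pos'];print(R.from_quat(state()['tcp_rot']).inv().apply(d))
E
```

```text
[[432.   67.5]
 [469.6  55.6]
 [457.4  81.3]] -17.409271028595924
[[448.8 104.8]
 [481.8  94.4]
 [470.3  55.9]
 [432.7  68.7]] [458.4  80.9] ((457.94537353515625, 81.29582977294922), (40.203041076660156, 39.69430160522461), 71.19217681884766) [[457.2  82.1  45. ]]
[ 255.9 -131.9  167.7]
```

Call:
move_arm([
  [0.015,-0.008,-0.01,0,0,-8],
  [0.045,-0.023,-0.01,0,0,-17],
  [0.08,-0.041,0,0,0,-26],
  [0.115,-0.059,0,0,0,-35],
  [0.15,-0.077,0,0,0,-44],
  [0.185,-0.095,0.01,0,0,-53],
  [0.215,-0.11,0.02,0,0,-61],
  [0.24,-0.123,0.03,0,0,-67],
  [0.252,-0.13,0.04,0,0,-67],
  [0.256,-0.132,0.05,0,0,-67],
  [0.256,-0.132,0.05,0,0,-67],
  [0.256,-0.132,0.05,0,0,-67],
], grip=-1)

```text
clock: 18.32
ee_pos: [455.9, 81.9, 116.4]
tcp_rot: [0.155, 0.988, -0.0, 0.0]
force: [1.0, 0.1, 0.2]
width: 0.996
gripper_force: 0.0
```

```bash
python3 - <<'E'
from h import *
s=state();print(s['ee_pos'],s['q'][5],R.from_quat(s['tcp_rot']).as_matrix().round(3).tolist())
print(R.from_quat(s['tcp_rot']).inv().apply(np.array([457.5,81.5,16])-s['ee_pos']))
snap('wrist','w5')
print(proj('w5',[457.5,81.5,45]))
E
```

```text
[455.88583792  81.92423965 116.44494074] 0.49002902558455 [[-0.952, 0.307, 0.0], [0.307, 0.952, -0.0], [-0.0, -0.0, -1.0]]
[-1.63774152e+00  9.57122661e-02  1.00445409e+02]
[[328.19728672 214.94191656]]
```

View pics/w5.png

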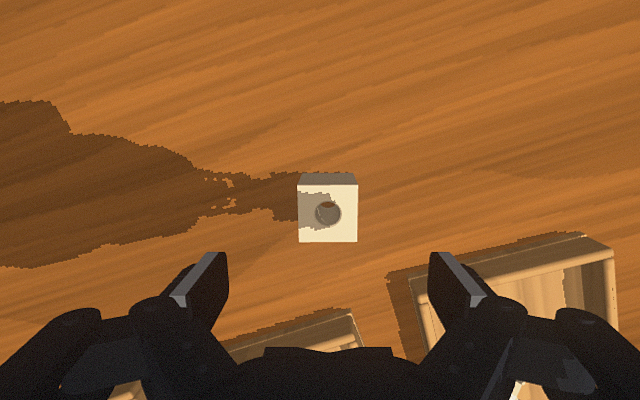

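Call:
move_arm([
  [-0.002,0,0.02,0,0,0],
  [-0.002,0,0.045,0,0,0],
  [-0.002,0,0.07,0,0,0],
  [-0.002,0,0.088,0,0,0],
  [-0.002,0,0.097,0,0,0],
  [-0.002,0,0.1,0,0,0],
  [-0.002,0,0.1,0,0,0],
  [-0.002,0,0.1,0,0,0],
])

```text
clock: 19.38
ee_pos: [457.8, 81.9, 16.9]
tcp_rot: [0.155, 0.988, 0.0, 0.0]
force: [-0.4, -0.0, -0.4]
width: 0.999
gripper_force: 0.0
```

Call:
move_arm([
  [0,0,0,0,0,0],
  [0,0,0,0,0,0],
  [0,0,0,0,0,0],
  [0,0,0,0,0,0],
  [0,0,0,0,0,0],
  [0,0,0,0,0,0],
  [0,0,0,0,0,0],
  [0,0,0,0,0,0],
], grip=1, grip_force=40)

```text
clock: 20.38
ee_pos: [457.4, 81.9, 16.6]
tcp_rot: [0.155, 0.988, 0.0, 0.0]
force: [-1.4, -0.1, 5.3]
width: 0.463
gripper_force: 40.9
```

```bash
python3 - <<'E'
from h import *
s=state();print(s['ee_pos'])
c=np.array([648,0]);a=np.radians(2)
t=c+[-32*np.cos(a),-32*np.sin(a)];print(t)
print(R.from_quat(s['tcp_rot']).inv().apply(np.r_[t,s['ee_pos'][2]]-s['ee_pos']))
E
```

```text
[457.42361215  81.89687886  16.55615998]
[616.01949354  -1.11678389]
[-1.76380917e+02 -3.05563662e+01  4.91121727e-02]
```

Call:
move_arm([
  [0,0,-0.015,0,0,0],
  [0,0,-0.04,0,0,0],
  [-0.01,-0.002,-0.07,0,0,-3],
  [-0.04,-0.007,-0.09,0,0,-7],
  [-0.07,-0.012,-0.1,0,0,-11],
  [-0.1,-0.018,-0.1,0,0,-15],
  [-0.13,-0.023,-0.1,0,0,-18],
  [-0.155,-0.027,-0.1,0,0,-20],
  [-0.17,-0.03,-0.1,0,0,-20],
  [-0.176,-0.031,-0.1,0,0,-20],
  [-0.176,-0.031,-0.1,0,0,-20],
  [-0.176,-0.031,-0.1,0,0,-20],
  [-0.176,-0.031,-0.1,0,0,-20],
])

```text
clock: 22.0
ee_pos: [615.0, -1.2, 116.5]
tcp_rot: [-0.019, 1.0, 0.0, 0.0]
force: [-0.3, 0.4, -0.5]
width: 0.465
gripper_force: 40.5
```

```bash
python3 - <<'E'
from h import *
s=state();print(s['ee_pos'],s['q'][5],R.from_quat(s['tcp_rot']).as_matrix().round(3).tolist())
snap('wrist','w6')
E
```

```text
[615.02374077  -1.17758983 116.47623222] -0.040694354238130996 [[-0.999, -0.039, 0.0], [-0.039, 0.999, 0.0], [-0.0, 0.0, -1.0]]
```

View pics/w6.png

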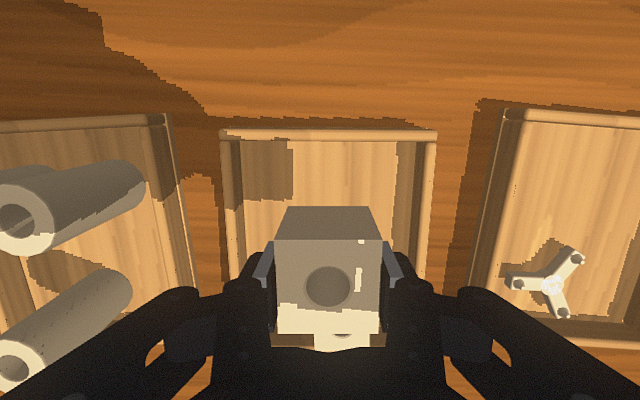

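```bash
python3 - <<'E'
from h import *
np.set_printoptions(precision=1,suppress=True)
P=ray('w6',[(219,131),(437,131)],36)[:,:2];print(P,P.mean(0))
Q=ray('w6',[(551,285),(575,259),(514,281),(562,312)],25.5)[:,:2];print(Q)
P=ray('w6',[(502,110)],36)[:,:2];print(P)
print(proj('w6',[[616,-220,98],[610.4,-160.4,98]]))
E
```

```text
[[564.6 -74.7]
 [559.   68.1]] [561.8  -3.3]
[[673.2 175.1]
 [650.6 188.6]
 [670.9 145.6]
 [696.6 189. ]]
[[544.1 108.4]]
[[-99.5 229.2]
 [ 16.1 223.1]]
```

Call:
move_arm([
  [-0.001,0,0.015,0,0,0],
  [-0.001,0,0.04,0,0,0],
  [-0.001,0,0.06,0,0,0],
  [-0.001,0,0.075,0,0,0],
  [-0.001,0,0.083,0,0,0],
  [-0.001,0,0.088,0,0,0],
  [-0.001,0,0.09,0,0,0],
  [-0.001,0,0.091,0,0,0],
  [-0.001,0,0.092,0,0,0],
  [-0.001,0,0.092,0,0,0],
  [-0.001,0,0.092,0,0,0],
])

```text
clock: 23.42
ee_pos: [616.6, -1.5, 24.6]
tcp_rot: [-0.019, 1.0, -0.0, 0.0]
force: [1.0, -0.9, 1.4]
width: 0.461
gripper_force: 40.6
```

Call:
move_arm([
  [0,0,0,0,0,0],
  [0,0,0,0,0,0],
  [0,0,0,0,0,0],
  [0,0,0,0,0,0],
  [0,0,0,0,0,0],
  [0,0,-0.01,0,0,0],
  [0,0,-0.03,0,0,0],
  [0,0,-0.06,0,0,0],
  [0,0,-0.09,0,0,0],
  [0,0,-0.12,0,0,0],
  [0,0,-0.145,0,0,0],
  [0,0,-0.145,0,0,0],
], grip=-0.35)

```text
clock: 24.92
ee_pos: [617.5, -1.5, 172.0]
tcp_rot: [-0.019, 1.0, -0.0, 0.002]
force: [0.1, -1.0, -0.4]
width: 0.676
gripper_force: 0.0
```

Call:
move_arm([
  [0.015,-0.018,0,0,0,8],
  [0.04,-0.047,0,0,0,17],
  [0.065,-0.076,0,0,0,26],
  [0.09,-0.105,0,0,0,35],
  [0.115,-0.135,0,0,0,44],
  [0.14,-0.164,0,0,0,53],
  [0.165,-0.193,0,0,0,62],
  [0.19,-0.222,0.01,0,0,71],
  [0.205,-0.24,0.02,0,0,80],
  [0.217,-0.255,0.035,0,0,89],
  [0.222,-0.26,0.05,0,0,97],
  [0.222,-0.26,0.06,0,0,102],
  [0.222,-0.26,0.06,0,0,102],
  [0.222,-0.26,0.06,0,0,102],
  [0.222,-0.26,0.06,0,0,102],
], grip=-0.1)

```text
clock: 26.8
ee_pos: [404.8, -269.8, 109.8]
tcp_rot: [0.764, 0.645, 0.0, 0.0]
force: [0.3, -0.1, 1.2]
width: 0.552
gripper_force: 0.0
```

```bash
python3 - <<'E'
from h import *
s=state();print(s['ee_pos'],s['q'][5],R.from_quat(s['tcp_rot']).as_matrix().round(3).tolist())
snap('wrist','w7')
a=cv2.imread('pics/w7.png')[100:350,160:500];cv2.imwrite('pics/c7.png',cv2.resize(a,None,fx=2.3,fy=2.3,interpolation=2))
E
```

```text
[ 404.82271196 -269.82276146  109.75087714] 1.152492079413759 [[0.169, 0.986, 0.001], [0.986, -0.169, -0.0], [-0.0, 0.001, -1.0]]
```

View pics/c7.png

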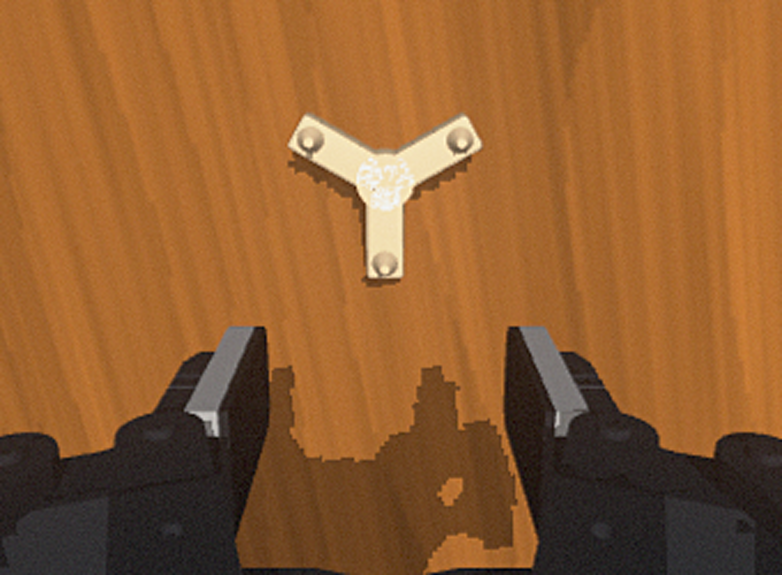

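```bash
python3 - <<'E'
from h import *
np.set_printoptions(precision=1,suppress=True)
Q=ray('w7',np.array([(386,182),(385,278),(295,133),(475,132)])/2.3+[160,100],17.5)
s=state();print(Q);d=Q[1:,:2]-Q[0,:2];print(np.degrees(np.arctan2(d[:,1],d[:,0])),np.linalg.norm(d,axis=1))
u=d[0]/np.linalg.norm(d[0]);g=np.r_[Q[0,:2]+18*u,4]
print(g,R.from_quat(s['tcp_rot']).inv().apply(g-s['ee_pos']))
E
```

```text
[[ 408.3 -251.5   17.5]
 [ 402.7 -282.5   17.5]
 [ 383.4 -231.8   17.5]
 [ 437.8 -240.7   17.5]]
[-100.3  141.6   20.1] [31.5 31.8 31.4]
[ 405.1 -269.2    4. ] [  0.7   0.2 105.7]
```

Call:
move_arm([
  [0.001,0,0.02,0,0,0],
  [0.001,0,0.045,0,0,0],
  [0.001,0,0.07,0,0,0],
  [0.001,0,0.09,0,0,0],
  [0.001,0,0.1,0,0,0],
  [0.001,0,0.105,0,0,0],
  [0.001,0,0.105,0,0,0],
  [0.001,0,0.105,0,0,0],
])

```text
clock: 27.85
ee_pos: [405.1, -269.0, 4.9]
tcp_rot: [0.765, 0.644, 0.0, 0.0]
force: [-1.0, 0.2, 1.0]
width: 0.545
gripper_force: 0.0
```

Call:
move_arm([
  [0,0,0,0,0,0],
  [0,0,0,0,0,0],
  [0,0,0,0,0,0],
  [0,0,0,0,0,0],
  [0,0,0,0,0,0],
  [0,0,0,0,0,0],
  [0,0,0,0,0,0],
  [0,0,0,0,0,0],
], grip=1, grip_force=30)

```text
clock: 28.85
ee_pos: [404.9, -268.9, 4.5]
tcp_rot: [0.765, 0.644, 0.0, 0.0]
force: [-0.8, -0.2, 6.4]
width: 0.128
gripper_force: 33.4
```

Call:
move_arm([
  [0,0,-0.01,0,0,0],
  [0,0,-0.03,0,0,0],
  [0,0,-0.06,0,0,0],
  [0.015,0.004,-0.09,0,0,0],
  [0.045,0.011,-0.11,0,0,0],
  [0.085,0.02,-0.12,0,0,0],
  [0.13,0.031,-0.12,0,0,0],
  [0.175,0.042,-0.12,0,0,0],
  [0.22,0.053,-0.12,0,0,0],
  [0.265,0.063,-0.12,0,0,0],
  [0.31,0.074,-0.12,0,0,0],
  [0.355,0.085,-0.12,0,0,0],
  [0.395,0.094,-0.12,0,0,0],
  [0.43,0.103,-0.12,0,0,0],
  [0.455,0.109,-0.12,0,0,0],
  [0.468,0.112,-0.12,0,0,0],
  [0.468,0.112,-0.12,0,0,0],
  [0.468,0.112,-0.12,0,0,0],
  [0.468,0.112,-0.12,0,0,0],
])

```text
clock: 31.22
ee_pos: [594.5, 172.4, 124.5]
tcp_rot: [0.765, 0.644, -0.0, 0.0]
force: [0.2, 0.1, 0.1]
width: 0.13
gripper_force: 32.7
```

```bash
python3 - <<'E'
from h import *
s=state();print(s['ee_pos'],s['q'][5])
snap('wrist','w8')
print(proj('w8',[[s['ee_pos'][0]+3,s['ee_pos'][1]+18,s['ee_pos'][2]+8]]))
E
```

```text
[594.53243152 172.44995069 124.50915959] 2.0251607522600468
[[327.01654041 226.10312451]]
```

View pics/w8.png

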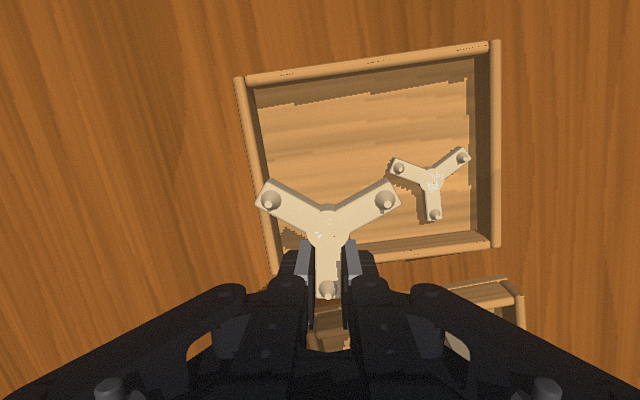

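```bash
python3 - <<'E'
from h import *
np.set_printoptions(precision=1,suppress=True)
P=ray('w8',[(235,78),(500,40),(500,247),(274,275)],36)[:,:2];print(P,P.mean(0),cv2.minAreaRect(P.astype(np.float32)))
print(ray('w8',[(431,181),(397,162)],25.5)[:,:2], ray('w8',(327,227),132))
E
```

```text
[[549.9 268. ]
 [721.2 261.4]
 [715.8 118.9]
 [545.  125.2]] [633.  193.4] ((632.859130859375, 193.37367248535156), (142.9191131591797, 171.45506286621094), 87.826416015625)
[[672.6 175.1]
 [649.5 193.4]] [[597.4 189.9 132. ]]
```

Call:
move_arm([
  [0,0,0.015,0,0,0],
  [0,0,0.04,0,0,0],
  [0,0,0.065,0,0,0],
  [0,0,0.085,0,0,0],
  [0,0,0.098,0,0,0],
  [0,0,0.106,0,0,0],
  [0,0,0.109,0,0,0],
  [0,0,0.111,0,0,0],
  [0,0,0.112,0,0,0],
  [0,0,0.112,0,0,0],
  [0,0,0.112,0,0,0],
])

```text
clock: 32.65
ee_pos: [595.0, 173.4, 12.6]
tcp_rot: [0.765, 0.644, 0.0, 0.0]
force: [0.4, 0.6, 2.0]
width: 0.127
gripper_force: 32.9
```

Call:
move_arm([
  [0,0,0,0,0,0],
  [0,0,0,0,0,0],
  [0,0,0,0,0,0],
  [0,0,0,0,0,0],
  [0,0,0,0,0,0],
  [0,0,-0.01,0,0,0],
  [0,0,-0.03,0,0,0],
  [0,0,-0.06,0,0,0],
  [0,0,-0.09,0,0,0],
  [0,0,-0.12,0,0,0],
  [0,-0.03,-0.15,0,0,0],
  [0,-0.08,-0.17,0,0,0],
  [0,-0.13,-0.19,0,0,0],
  [0,-0.16,-0.2,0,0,0],
  [0,-0.16,-0.2,0,0,0],
], grip=0.4)

```text
clock: 34.52
ee_pos: [436.1, 201.1, 214.3]
tcp_rot: [0.764, 0.645, 0.001, 0.0]
force: [0.2, 0.0, 0.4]
width: 0.301
gripper_force: 0.0
```

```bash
python3 - <<'E'
from h import *
s=state();print(s['ee_pos'],s['force'])
snap('scene','s9');snap('side','d9')
a=cv2.imread('pics/s9.png')[140:370,190:400];b=cv2.imread('pics/d9.png')[125:320,290:480]
c=np.zeros((440,800,3),np.uint8);a=cv2.resize(a,(390,427));b=cv2.resize(b,(400,410));c[:427,:390]=a;c[:410,400:]=b;cv2.imwrite('pics/c9.png',c)
E
```

```text
[436.06105241 201.06502361 214.2637679 ] [0.22321849 0.03606504 0.41368424]
```

View pics/c9.png

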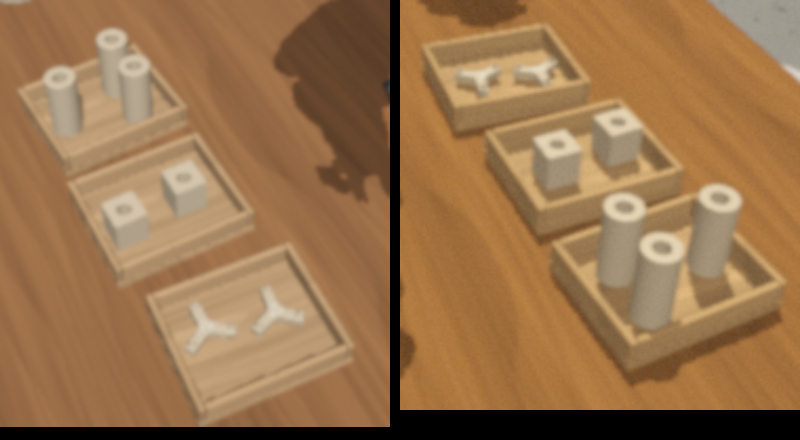

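The picture shows all seven pieces in their own trays: tall props upright, square props upright, stilts flat, with nothing touching.

```bash
python3 -c "
from plant import sign_off
print(sign_off())"
```

```text
the job is handed in; nothing more can be done
None
```

All four pieces are in the trays of their own kind, props upright and stilt flat as seen in the last camera images, and the job is handed in at about 35 s; no verdict was returned.

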